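# Set a stool step up on trestles for painting

## Robot

A 6-joint arm with a two-finger parallel gripper is mounted at the origin on the work surface. World frame = base frame: x ahead of the robot, y to its left, z up, the work surface at z = 0. Lengths are in m, angles in degrees, forces in N, time in s.
With the tool pointing down it reaches from about 0.25 to 0.725 m from the base axis. Payload 9.7 kg.
Tool frame: the origin (TCP) lies midway between the tips of the shut fingers; the grasp point (between the pads) lies 19 mm behind it (bot.hold_point_z is the distance from the TCP to the grasp point, in m); z points along the fingers, y is the line along which they close (so a half turn about z gives the same grasp; the last joint's range is limited). The gripper opens to 85 mm and grips with 20 to 120 N. Pads are 22 mm wide; open, the fingers measure 114 mm over their backs; the gripper's body (76 mm by 85 mm) begins 54 mm behind the grasp point. The pads swing forward as they close: fully open they stand 13 mm farther back than shut.
Start: joints at [65.088, 4.979, 10.078, 95.1, 0, 90], TCP at [0.232, 0.499, 0.231] pointing down, gripper open.
Joint ranges: [-179.16, 179.16], [-48.56, 103.87], [-65.8, 70.77], [-126.05, 130.52], [-82.76, 87.17], [-180, 180]. Speed limits (degrees/s): [127.2, 127.2, 147.25, 180, 180, 180].

## Interface

Orientations are given as [roll, pitch, yaw] about the fixed x, y, z axes, in that order (R = Rz(yaw) Ry(pitch) Rx(roll)).
In Python, from workcell import bot gives the robot as it stands.
- The arm moves only by the tool play_rows, never from a script. Its argument "steps" is a list that holds one entry, the list of rows, each a list of 4 numbers: the shift along the tool's x, y, z in m, then the turn about the tool's z in rad. In form: [[[tx, ty, tz, yaw], ...]]. A call has exactly 5 rows; each row shifts and turns the commanded pose from where the row before left it, along the tool's axes as they then stand; what a row does not reach is not made up. A row lasts 1/12 s, in which the tool goes at most 41.7 mm and 7.16 degrees, less where a joint would pass 70% of its speed; a pose out of reach is approached as far as the arm can. A call is refused whole if a number of a shift passes 0.0417 or a number of a turn 0.125, either way. A call with a gripper value outside its range is refused whole. "gripper" is the finger opening in m, from 0 to 0.0854, set as the call begins (left out, the last holds). The fingers move at their own pace and stop on an object; "squeeze" is the grip in N (left out, the last holds). Time passes only in rows, so rows that do not move let the fingers close, or fill a call up. It gives the time, the measured TCP pose, the force, the opening and the grip force at its end, in the units of the state.
- bot.get_obs(): the state, without advancing time (a new reading comes with each control period).
- bot.camera(name): name is "scene" or "top"; returns a dict with "img" (480x640x3 uint8, blue, green, red), "vfov" (degrees; the focal length in pixels is half the picture's height over the tangent of half this angle, whatever the lens; pixels are square), "cx", "cy" (the principal point, pixels), "D" ([k1, k2, p1, p2, k3] as OpenCV has them; the pictures are not rectified), "xyz" and "attitude" of the camera in the world. Camera axes: x right, y down, z forward; pixel columns grow to the right and rows downward; lengths in m; the calibration is good to about 2 mm. A picture is of the moment at which its call begins. There is no depth.
- bot.job_done(): hands the job in; it is judged then, once.
The state is a dict: "time": time; "q": joint angles; "qd": joint speeds; "joint_efforts": joint torques, N m; "ee_pos": TCP position; "tcp_rot": TCP orientation; "wrist_force": force on the tool from outside, world axes, zero at the start; "torque": the same for the moment, N m; "opening": finger opening in m; "grasp_force": force on a finger pad.
Only numpy, scipy, OpenCV 4.12 (cv2) and the standard library are available. Lean on these libraries where they do the work, as an engineer would, in place of code of your own. Each camera call takes 0.05 s, during which the arm holds its last target. There are 200 camera calls.

## Task

Get the wooden step board ready for painting: stand the loose plywood trestle on the blue tape mark so that it sits inside the outline, parallel to the red trestle, and let go of it. Then lay the board gently across the narrow tops of both trestles, square to them and centred, so that it overhangs equally at both ends. Leave the other things on the bench where they are.

Things in the scene. Friction and masses are not known exactly. Their poses are not given: they have to be found in the camera images.
- fixed_trestle: Red painted trestle screwed to the bench (does not move): an upturned T, a foot 140 x 56 x 12 mm with an upright web 140 mm long and 12 mm thick on it, its narrow level top 70 mm above the bench. Two small gussets per end (42 mm wide over both, up to 38 mm high, 52 to 64 mm from the middle). Origin: centre of the underside; x along its length, y across it, z up.
- tape_mark: Rectangular outline of blue tape, flat on the white sheet, 176 x 84 mm outside and 152 x 60 mm inside; the loose trestle's foot goes inside it. It lies parallel to the red trestle, 165 mm from it centre to centre, straight across, on its left or its right side. Origin: centre of the outline; x along its length, y across it.
- loose_trestle: Loose trestle in pale plywood with a darker wooden foot, same shape and size as the red one (foot 140 x 56 x 12 mm, web 12 mm thick, top 70 mm high, about 220 g), standing on the bench. It can be gripped from above across the middle of its web. Origin: centre of the underside; x along its length, y across it, z up.
- step_board: Step board of brown wood, one end painted red for 30 mm, 270 x 54 x 18 mm, about 200 g, lying flat on the bench. Origin: centre of the underside; x along its length, y across its width, z up. Either end may go to either trestle.
- paint_can: Paint can with a red label, 90 mm in diameter, 110 mm high, bystander. Origin: centre of the underside.
- tape_roll: Roll of blue tape lying flat, 90 mm in diameter, 24 mm high, bystander. Origin: centre of the underside.
- sanding_block: Cork sanding block, 91 x 56 x 28 mm, bystander. Origin: centre of the underside.
- brush: Paint brush lying flat, along its x axis, bystander.
- screwdriver: Screwdriver lying flat, along its x axis, bystander.

How it is judged (in metres and radians):
On the way:
1. the loose trestle stands on the tape mark, released, before the board is laid up (x of loose_trestle in the frame of tape_mark between -0.015 and 0.015 m and y of loose_trestle in the frame of tape_mark between -0.015 and 0.015 m and angle between the x axis of loose_trestle and the x axis of tape_mark, either way round below 0.15 rad and angle between loose_trestle's own z axis and vertical below 0.05 rad and height (world z) of loose_trestle below 0.004 m and contact force between each of the fingers, step_board and loose_trestle below 0.1 N and contact force between step_board and fixed_trestle below 0.1 N), for 0.2 s.
At the end, for the whole second after the job is handed in: Loose trestle upright on the mark (15 mm, 0.15 rad); board still and level on both trestles (underside 66 to 74 mm up), square within 0.15 rad, its centre 62.5 to 102.5 mm from each trestle's centre and within 25 mm of the middle of the red trestle's length (x of loose_trestle in the frame of tape_mark between -0.015 and 0.015 m and y of loose_trestle in the frame of tape_mark between -0.015 and 0.015 m and angle between the x axis of loose_trestle and the x axis of tape_mark, either way round below 0.15 rad and angle between each of loose_trestle, step_board's own z axis and vertical below 0.05 rad and height (world z) of loose_trestle below 0.004 m and height (world z) of step_board between 0.066 and 0.074 m and angle between the x axis of step_board and the y axis of fixed_trestle, either way round below 0.15 rad and x of step_board in the frame of fixed_trestle between -0.025 and 0.025 m and horizontal distance between step_board and fixed_trestle between 0.0625 and 0.1025 m and horizontal distance between step_board and loose_trestle between 0.0625 and 0.1025 m and contact force between step_board and fixed_trestle above 0.1 N and contact force between step_board and loose_trestle above 0.1 N and linear speed of step_board below 0.02 m/s); the robot touches nothing.
It fails at once if the board is let go more than 15 mm above the trestle tops (height (world z) of step_board above 0.085 m and contact force between the fingers and step_board below 0.05 N).
It fails at once if another thing on the bench is moved by more than 30 mm (distance of any of paint_can, tape_roll, sanding_block, brush, screwdriver from where it was at the start of the episode above 0.03 m).
It fails at once if the board is dropped or pressed on a trestle with more than 40 N (contact force between step_board and fixed_trestle above 40 N or contact force between step_board and loose_trestle above 40 N).
It also fails if it takes over 59 s, if anything falls off the work surface, if the arm or the gripper's body presses on something with over 40 N, if the wrist force passes 120 N, or if a joint passes its speed limit or range.

## Working session

There is one attempt and no reset: what is moved stays moved. The work goes in short steps, Python scripts to look and compute and a tool call to move; the robot and the scene stay as the last step left them, time stands still between calls to the robot, and variables do not carry over. Pictures are saved under pics/ and viewed, at most 10 in all, crops included, and the job is handed in when it is done.

Besides the shell and the picture viewer there is one more tool, called after "Call:" by a JSON object that holds its "method" and its "body", one argument or row to a line. play_rows: Moves the arm, as the interface text tells. Its arguments: {"type":"object","properties":{"steps":{"type":"array","items":{"type":"array","items":{"type":"array","items":{"type":"number"}}}},"gripper":{"type":"number"},"squeeze":{"type":"number"}},"required":["steps"]}

```bash
mkdir -p pics; cat > h.py <<'E'
import numpy as np, cv2
from scipy.spatial.transform import Rotation as R
from workcell import bot
def cam(n):
    c=bot.camera(n); f=240/np.tan(np.radians(c['vfov'])/2)
    c['K']=np.array([[f,0,c['cx']],[0,f,c['cy']],[0,0,1.]]); c['D']=np.array(c['D'],float)
    c['R']=R.from_euler('xyz',c['attitude'],degrees=True).as_matrix(); c['xyz']=np.array(c['xyz'],float); return c
def rays(c,p):
    u=cv2.undistortPoints(np.array(p,float).reshape(-1,1,2),c['K'],c['D']).reshape(-1,2)
    return np.c_[u,np.ones(len(u))]@c['R'].T
def plane(c,p,z):
    d=rays(c,p); return c['xyz']+d*((z-c['xyz'][2])/d[:,2])[:,None]
def tri(c1,p1,c2,p2):
    a=rays(c1,[p1])[0];b=rays(c2,[p2])[0]
    s=np.linalg.lstsq(np.c_[a,-b],c2['xyz']-c1['xyz'],rcond=None)[0]
    A=c1['xyz']+a*s[0];B=c2['xyz']+b*s[1]; return (A+B)/2,np.linalg.norm(A-B)
E
python3 - <<'E'
from h import *
for n in('scene','top'):
    c=cam(n); cv2.imwrite(f'pics/{n}0.png',c['img']); print(n,c['xyz'],c['attitude'],c['vfov'],c['D'],c['R'][:,2])
print(bot.get_obs())
E
```

```text
scene [1.19294866 0.09861149 1.21192273] [-148.88089151    0.61506702   93.31647664] 47.940934973881184 [-0.10846587  0.          0.          0.          0.        ] [-0.51542166 -0.03907311 -0.85604544]
top [0.38900662 0.05796309 1.04644361] [-175.09236018   -1.28615184  -90.36515382] 56.22154903520182 [-0.0093005  0.         0.         0.         0.       ] [ 0.08540551 -0.02290817 -0.99608289]
{'time': 0.1, 'q': array([6.50864345e+01, 5.00856758e+00, 1.00390357e+01, 9.51002647e+01,
       1.31753393e-03, 9.00004430e+01]), 'qd': array([-0.03589578, -0.04941164,  0.06115045, -0.0273453 , -0.04159734,
       -0.04354801]), 'joint_efforts': array([-2.23903021e-04, -5.21557617e+01,  4.65655267e+01,  1.59612374e-02,
        6.00648627e-05, -8.72761234e-06]), 'ee_pos': array([0.23159339, 0.49863166, 0.23064841]), 'tcp_rot': array([-1.79930203e+02, -1.31699329e-03,  1.55085990e+02]), 'wrist_force': array([-0.05525097, -0.08643182,  0.13959877]), 'torque': array([-0.01651571, -0.01656186,  0.01246608]), 'grasp_force': 0.0, 'opening': 0.0853557173677397}
```

View pics/scene0.png

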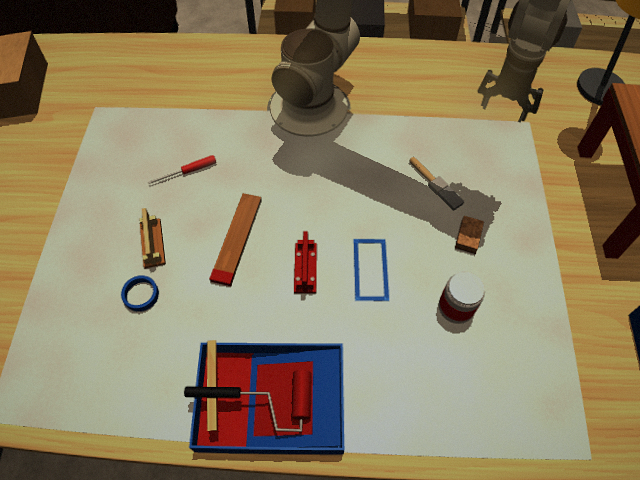

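View pics/top0.png

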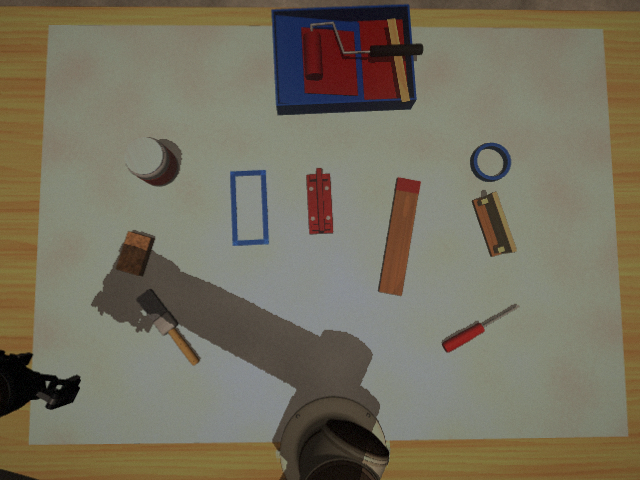

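The scene view shows the loose trestle at (151,238), the board at (236,240), the red trestle at (305,264) and the tape mark at (371,269). In the top view they are at (494,224), (400,237), (319,202) and (249,207). I'll enlarge the crops and compute the simple shapes.

```bash
cat > m.py <<'E'
from h import *
S=cam('scene');T=cam('top')
def blob(c,lo,hi,box):
    x0,y0,x1,y1=box; h=cv2.cvtColor(c['img'],cv2.COLOR_BGR2HSV); m=np.zeros(h.shape[:2],np.uint8)
    m[y0:y1,x0:x1]=cv2.inRange(h,lo,hi)[y0:y1,x0:x1]
    k=max(cv2.findContours(m,cv2.RETR_EXTERNAL,cv2.CHAIN_APPROX_NONE)[0],key=cv2.contourArea); return k[:,0,:].astype(float)
def rect(P):
    (a,b),(w,h),t=cv2.minAreaRect((P[:,:2]*1000).astype(np.float32))
    if w<h: w,h,t=h,w,t+90
    return np.round([a,b,w,h,(t+90)%180-90],1)
E
python3 - <<'E'
from m import *
for n,c,b in(('S',S,(345,230,400,310)),('T',T,(220,160,280,255))):
    print('tape',n,rect(plane(c,blob(c,(100,120,50),(130,255,255),b),0)))
for n,c,b in(('S',S,(200,185,270,292)),('T',T,(370,170,425,300))):
    k=blob(c,(0,90,30),(20,255,255),b)
    for z in(0,.018): print('board',n,z,rect(plane(c,k,z)))
out=[]
for c,bs in((S,[(125,195,185,275),(275,220,335,300)]),(T,[(465,185,525,265),(290,162,350,242)])):
    out.append(np.hstack([cv2.resize(c['img'][b:d,a:e],None,fx=3.6,fy=3.6,interpolation=cv2.INTER_CUBIC) for a,b,e,d in bs]))
i=np.hstack(out); i=cv2.resize(i,(800,int(i.shape[0]*800/i.shape[1])));print(i.shape); cv2.imwrite('pics/crops.png',i)
E
```

```text
tape S [551.2 193.4 174.2  82.4   2.7]
tape T [553.2 192.1 174.3  81.8   2.6]
board S 0 [ 476.6 -159.1  281.2   60.4  -10.3]
board S 0.018 [ 487.2 -155.3  277.1   59.5  -10.3]
board T 0 [ 484.8 -160.   274.6   56.3  -10.8]
board T 0.018 [ 483.1 -156.3  269.9   55.3  -10.8]
(266, 800, 3)
```

View pics/crops.png

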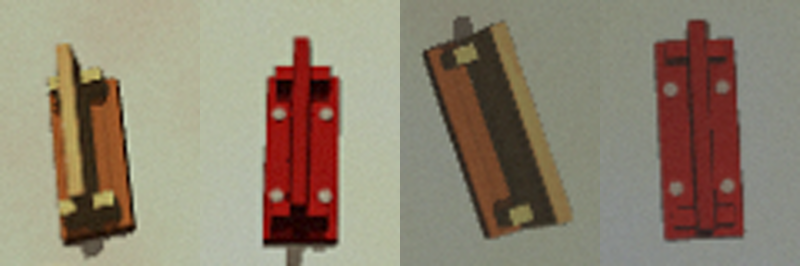

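In the crops, the loose trestle's web-top strip runs from scene px (144.2,208) to (147.8,253.5), and from top px (514.2,251) to (494.5,193). The red web top runs from scene px (305.3,231) to (304.7,281.5), and from top px (321,231) to (319.4,168). I'll triangulate these points and check them with masks.

```bash
python3 - <<'E'
from m import *
def pr(n,s1,t1,s2,t2):
    (A,ea),(B,eb)=tri(S,s1,T,t1),tri(S,s2,T,t2); d=B-A
    print(n,A.round(4),B.round(4),'gap',round(ea,4),round(eb,4),'mid',((A+B)/2).round(4),'len',np.linalg.norm(d).round(4),'ang',np.degrees(np.arctan2(d[1],d[0])).round(1))
pr('loose',(144.2,208),(514.2,251.3),(147.8,253.5),(494.4,193.1))
pr('red',(305.3,231.1),(321.2,231),(304.7,281.5),(319.4,168))
# pale web-top mask in each view on z=.07
for n,c,b in(('S',S,(130,195,180,275)),('T',T,(465,180,525,262))):
    k=blob(c,(14,70,110),(28,200,255),b); print('web',n,len(k),rect(plane(c,k,.07)))
# red silhouette, top view, foot plane + web top plane
for n,c,b in(('S',S,(285,220,325,300)),('T',T,(300,160,340,242))):
    k=blob(c,(170,120,30),(180,255,255),b);print('red',n,rect(plane(c,k,.07)),rect(plane(c,k,.012)))
# board height: red-end corners by both views
for n,c,b in(('S',S,(200,185,270,292)),('T',T,(370,170,425,300))):
    k=blob(c,(0,90,30),(20,255,255),b); print(n,cv2.boxPoints(cv2.minAreaRect(k.astype(np.float32))).round(1).tolist())
E
```

```text
loose [ 0.4422 -0.3976  0.0701] [ 0.5728 -0.3607  0.0652] gap 0.0032 0.0036 mid [ 0.5075 -0.3791  0.0676] len 0.1359 ang 15.8
red [0.4892 0.0256 0.0661] [0.6294 0.031  0.0672] gap 0.0004 0.0052 mid [0.5593 0.0283 0.0666] len 0.1404 ang 2.2
web S 119 [ 516.4 -379.5  153.6   20.1   16.9]
web T 124 [ 508.7 -379.7  138.7   11.2   16.9]
red S [642.7  44.3  10.6   6.5  72.8] [614.8  41.6  11.2   6.8  72.8]
red T [515.2  19.2   0.    0.    0. ] [522.7  16.9   0.    0.    0. ]
S [[207.89999389648438, 280.8999938964844], [239.89999389648438, 189.60000610351562], [261.3999938964844, 197.1999969482422], [229.39999389648438, 288.3999938964844]]
T [[377.79998779296875, 291.3999938964844], [397.0, 176.8000030517578], [420.3999938964844, 180.8000030517578], [401.1000061035156, 295.3999938964844]]
```

Call:
{"method": "play_rows", "body": {
  "steps": [
    [[-0.0248,-0.0272,0,0],[-0.0248,-0.0272,0,0],[-0.0248,-0.0272,0,0],[-0.0248,-0.0272,0,0],[-0.0248,-0.0272,0,0]]
  ],
  "gripper": 0.0854
}}

```text
time: 0.72
ee_pos: [0.2868, 0.3217, 0.2312]
tcp_rot: [180.0, 0.0, 155.1]
wrist_force: [0.2, -0.1, 0.0]
opening: 0.0856
grasp_force: 0.0
```

Call:
{"method": "play_rows", "body": {
  "steps": [
    [[-0.0248,-0.0272,0,0],[-0.0248,-0.0272,0,0],[-0.0248,-0.0272,0,0],[-0.0248,-0.0272,0,0],[-0.0248,-0.0272,0,0]]
  ]
}}

```text
time: 1.13
ee_pos: [0.342, 0.146, 0.2315]
tcp_rot: [180.0, 0.0, 155.1]
wrist_force: [0.4, -0.4, -0.2]
opening: 0.0852
grasp_force: 0.0
```

Call:
{"method": "play_rows", "body": {
  "steps": [
    [[-0.0248,-0.0272,0,0],[-0.0248,-0.0272,0,0],[-0.0248,-0.0272,0,0],[-0.0248,-0.0272,0,0],[-0.0248,-0.0272,0,0]]
  ]
}}

```text
time: 1.55
ee_pos: [0.3973, -0.0299, 0.2315]
tcp_rot: [180.0, 0.0, 155.1]
wrist_force: [0.8, 0.7, 0.2]
opening: 0.0851
grasp_force: 0.0
```

Call:
{"method": "play_rows", "body": {
  "steps": [
    [[-0.0248,-0.0272,0,0],[-0.0248,-0.0272,0,0],[-0.0248,-0.0272,0,0],[-0.0248,-0.0272,0,0],[-0.0248,-0.0272,0,0]]
  ]
}}

```text
time: 1.97
ee_pos: [0.4525, -0.2055, 0.2313]
tcp_rot: [180.0, 0.0, 155.1]
wrist_force: [0.7, 0.9, 0.8]
opening: 0.0856
grasp_force: 0.0
```

Call:
{"method": "play_rows", "body": {
  "steps": [
    [[-0.0248,-0.0272,0,0],[-0.0248,-0.0272,0,0],[-0.0248,-0.0272,0,0],[-0.0248,-0.0272,0,0],[-0.0248,-0.0272,0,0]]
  ]
}}

```text
time: 2.38
ee_pos: [0.5077, -0.381, 0.2311]
tcp_rot: [-180.0, 0.0, 155.1]
wrist_force: [1.6, -0.0, 0.5]
opening: 0.0852
grasp_force: 0.0
```

Call:
{"method": "play_rows", "body": {
  "steps": [
    [[0,0,0,-0.122],[0,0,0,-0.122],[0,0,0,-0.122],[0,0,0,-0.122],[0,0,0,-0.122]]
  ]
}}

```text
time: 2.8
ee_pos: [0.5075, -0.3792, 0.2309]
tcp_rot: [180.0, -0.0, -169.6]
wrist_force: [0.1, -0.3, -0.2]
opening: 0.0852
grasp_force: 0.0
```

Call:
{"method": "play_rows", "body": {
  "steps": [
    [[0,0,0,-0.121],[0,0,0,0],[0,0,0,0],[0,0,0,0],[0,0,0,0]]
  ]
}}

```text
time: 3.22
ee_pos: [0.5075, -0.379, 0.2312]
tcp_rot: [180.0, -0.0, -163.2]
wrist_force: [-1.0, 0.1, 0.2]
opening: 0.0856
grasp_force: 0.0
```

Call:
{"method": "play_rows", "body": {
  "steps": [
    [[0,0,0.03,0],[0,0,0.03,0],[0,0,0.03,0],[0,0,0.03,0],[0,0,0.03,0]]
  ]
}}

```text
time: 3.63
ee_pos: [0.5074, -0.3789, 0.08]
tcp_rot: [-180.0, 0.0, -163.1]
wrist_force: [0.6, 0.1, -0.1]
opening: 0.0851
grasp_force: 0.0
```

Call:
{"method": "play_rows", "body": {
  "steps": [
    [[0,0,0.015,0],[0,0,0.015,0],[0,0,0.01,0],[0,0,0.005,0],[0,0,0,0]]
  ]
}}

```text
time: 4.05
ee_pos: [0.5072, -0.3788, 0.0354]
tcp_rot: [179.9, -0.0, -163.1]
wrist_force: [-1.4, 0.2, 0.6]
opening: 0.0853
grasp_force: 0.0
```

Call:
{"method": "play_rows", "body": {
  "steps": [
    [[0,0,0,0],[0,0,0,0],[0,0,0,0],[0,0,0,0],[0,0,0,0]]
  ],
  "gripper": 0.0,
  "squeeze": 50
}}

```text
time: 4.47
ee_pos: [0.5078, -0.3792, 0.0369]
tcp_rot: [-180.0, 0.0, -163.0]
wrist_force: [-0.1, -0.7, 0.4]
opening: 0.0257
grasp_force: 0.0
```

Call:
{"method": "play_rows", "body": {
  "steps": [
    [[0,0,0,0],[0,0,0,0],[0,0,0,0],[0,0,0,0],[0,0,0,0]]
  ]
}}

```text
time: 4.88
ee_pos: [0.5077, -0.3792, 0.0366]
tcp_rot: [-180.0, 0.0, -163.0]
wrist_force: [-0.7, -1.1, 2.1]
opening: 0.0111
grasp_force: 51.6
```

Call:
{"method": "play_rows", "body": {
  "steps": [
    [[0,0,-0.01,0],[0,0,-0.025,0],[0,0,-0.035,0],[0,0,-0.035,0],[0,0,-0.035,0]]
  ]
}}

```text
time: 5.3
ee_pos: [0.5069, -0.3785, 0.1778]
tcp_rot: [179.9, -0.0, -163.0]
wrist_force: [1.2, 0.1, -1.8]
opening: 0.0114
grasp_force: 50.9
```

Call:
{"method": "play_rows", "body": {
  "steps": [
    [[0,0,-0.01,0.05],[0,0,0,0.075],[0,0,0,0.075],[0,0,0,0.051],[0,0.01,0,0]]
  ]
}}

```text
time: 5.72
ee_pos: [0.5068, -0.3696, 0.186]
tcp_rot: [180.0, -0.0, -177.6]
wrist_force: [-0.2, 0.1, -2.4]
opening: 0.0114
grasp_force: 50.9
```

Call:
{"method": "play_rows", "body": {
  "steps": [
    [[-0.0035,0.02,0,0],[-0.0035,0.03,0,0],[-0.0035,0.03,0,0],[-0.0035,0.03,0,0],[-0.0035,0.03,0,0]]
  ]
}}

```text
time: 6.13
ee_pos: [0.5176, -0.2263, 0.1863]
tcp_rot: [180.0, -0.0, -177.3]
wrist_force: [0.4, -0.0, -1.8]
opening: 0.0111
grasp_force: 50.9
```

Call:
{"method": "play_rows", "body": {
  "steps": [
    [[-0.0035,0.03,0,0],[-0.0035,0.03,0,0],[-0.0035,0.03,0,0],[-0.0035,0.03,0,0],[-0.0035,0.03,0,0]]
  ]
}}

```text
time: 6.55
ee_pos: [0.5281, -0.0757, 0.1864]
tcp_rot: [180.0, -0.0, -177.3]
wrist_force: [0.5, -0.3, -2.3]
opening: 0.0112
grasp_force: 50.9
```

Call:
{"method": "play_rows", "body": {
  "steps": [
    [[-0.0035,0.03,0,0],[-0.0035,0.03,0,0],[-0.0035,0.03,0,0],[-0.0035,0.03,0,0],[-0.0035,0.03,0,0]]
  ]
}}

```text
time: 6.97
ee_pos: [0.5387, 0.0748, 0.1865]
tcp_rot: [180.0, -0.0, -177.3]
wrist_force: [0.7, -1.0, -2.9]
opening: 0.0114
grasp_force: 50.9
```

Call:
{"method": "play_rows", "body": {
  "steps": [
    [[-0.0035,0.03,0,0],[-0.0035,0.03,0,0],[-0.0035,0.03,0,0],[-0.0035,0.02,0,0],[-0.0035,0.01,0,0]]
  ]
}}

```text
time: 7.38
ee_pos: [0.5506, 0.1963, 0.1862]
tcp_rot: [180.0, -0.1, -177.2]
wrist_force: [-0.1, -0.0, -3.2]
opening: 0.0113
grasp_force: 50.9
```

Call:
{"method": "play_rows", "body": {
  "steps": [
    [[0,0,0,0],[0,0,0,0],[0,0,0,0],[0,0,0,0],[0,0,0,0]]
  ]
}}

```text
time: 7.8
ee_pos: [0.5517, 0.1926, 0.1865]
tcp_rot: [-180.0, 0.0, -177.5]
wrist_force: [-0.4, -0.8, -1.8]
opening: 0.0114
grasp_force: 50.9
```

```bash
python3 - <<'E'
from h import *
o=bot.get_obs();print(o['time'],o['ee_pos'],o['tcp_rot'],o['grasp_force'],o['opening'],o['q'])
S=cam('scene');T=cam('top')
cv2.imwrite('pics/hold.png',np.hstack([cv2.resize(S['img'][180:320,270:420],(400,373)),cv2.resize(T['img'][130:270,180:330],(400,373))]))
E
```

```text
7.8 [0.5517026  0.19255468 0.18648645] [-1.79996155e+02  5.30330989e-03 -1.77470971e+02] 50.86569607257843 0.01139179795320107 [ 1.92424966e+01  9.02027939e+00  9.54856114e+00  9.05243081e+01
 -5.20735660e-03  1.67134678e+01]
```

View pics/hold.png

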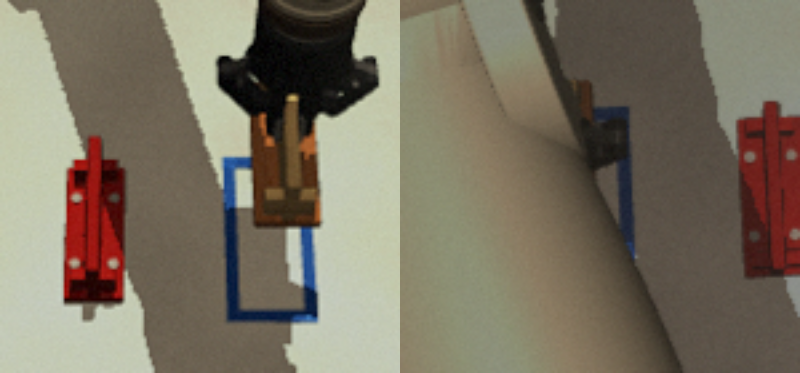

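The picture shows the trestle held level above the mark, parallel to it, with the foot's front edge at scene px ≈(364–390,264). Next I'll lower and release it.

Call:
{"method": "play_rows", "body": {
  "steps": [
    [[0,0,0.02,0],[0,0,0.03,0],[0,0,0.03,0],[0,0,0.03,0],[0,0,0.02,0]]
  ]
}}

```text
time: 8.32
ee_pos: [0.5507, 0.1927, 0.0534]
tcp_rot: [-180.0, -0.1, -177.4]
wrist_force: [1.0, -0.3, -2.1]
opening: 0.011
grasp_force: 50.8
```

Call:
{"method": "play_rows", "body": {
  "steps": [
    [[0,0,0.008,0],[0,0,0.004,0],[0,0,0.003,0],[0,0,0.002,0],[0,0,0.001,0]]
  ]
}}

```text
time: 8.73
ee_pos: [0.5525, 0.1937, 0.0395]
tcp_rot: [180.0, 0.1, -177.4]
wrist_force: [-1.3, 0.2, -2.5]
opening: 0.0113
grasp_force: 50.8
```

Call:
{"method": "play_rows", "body": {
  "steps": [
    [[0,0,0.001,0],[0,0,0.0005,0],[0,0,0,0],[0,0,0,0],[0,0,0,0]]
  ]
}}

```text
time: 9.15
ee_pos: [0.5518, 0.1936, 0.037]
tcp_rot: [180.0, 0.0, -177.4]
wrist_force: [-0.5, -0.6, -2.2]
opening: 0.011
grasp_force: 50.8
```

Call:
{"method": "play_rows", "body": {
  "steps": [
    [[0,0,0.0005,0],[0,0,0.0005,0],[0,0,0,0],[0,0,0,0],[0,0,0,0]]
  ]
}}

```text
time: 9.57
ee_pos: [0.5519, 0.1935, 0.0365]
tcp_rot: [180.0, 0.0, -177.4]
wrist_force: [-2.0, -1.2, 5.7]
opening: 0.0115
grasp_force: 51.9
```

Call:
{"method": "play_rows", "body": {
  "steps": [
    [[0,0,0,0],[0,0,0,0],[0,0,0,0],[0,0,0,0],[0,0,0,0]]
  ],
  "gripper": 0.0854
}}

```text
time: 9.98
ee_pos: [0.5517, 0.1935, 0.0356]
tcp_rot: [-180.0, -0.0, -177.4]
wrist_force: [-0.2, -0.1, -0.8]
opening: 0.0712
grasp_force: 0.0
```

Call:
{"method": "play_rows", "body": {
  "steps": [
    [[0,0,0,0],[0,0,-0.01,0],[0,0,-0.02,0],[0,0,-0.03,0],[0,0,-0.04,0]]
  ]
}}

```text
time: 10.4
ee_pos: [0.5504, 0.193, 0.1352]
tcp_rot: [-179.9, -0.2, -177.4]
wrist_force: [1.4, -0.2, -0.2]
opening: 0.0856
grasp_force: 0.0
```

Call:
{"method": "play_rows", "body": {
  "steps": [
    [[0,0,-0.04,0],[0,0,-0.04,0],[0,-0.03,0,0],[0,-0.04,0,0],[0,-0.04,0,0]]
  ]
}}

```text
time: 10.82
ee_pos: [0.5569, 0.0831, 0.2175]
tcp_rot: [180.0, 0.1, -177.3]
wrist_force: [0.3, -0.3, 0.4]
opening: 0.0856
grasp_force: 0.0
```

Call:
{"method": "play_rows", "body": {
  "steps": [
    [[0,-0.04,0,0],[0,-0.04,0,0],[0,-0.04,0,0],[0,-0.04,0,0],[0,-0.04,0,0]]
  ]
}}

```text
time: 11.23
ee_pos: [0.5654, -0.1181, 0.2169]
tcp_rot: [-180.0, 0.1, -177.4]
wrist_force: [1.2, 1.5, 0.3]
opening: 0.0853
grasp_force: 0.0
```

```bash
python3 - <<'E'
from m import *
o=bot.get_obs();print(o['time'],o['ee_pos'],o['tcp_rot'])
cv2.imwrite('pics/placed.png',np.hstack([cv2.resize(S['img'][200:320,280:410],(400,369)),cv2.resize(T['img'][150:270,210:340],(400,369))]))
for n,c,b in(('S',S,(345,215,400,310)),('T',T,(220,150,280,255))):
    k=blob(c,(14,70,80),(28,200,255),b); print('web',n,len(k),rect(plane(c,k,.07)))
    try: print('tape',rect(plane(c,blob(c,(100,120,50),(130,255,255),b),0)))
    except Exception as e: print(e)
k=blob(T,(0,90,30),(20,255,255),(370,170,425,300)); print('board',rect(plane(T,k,.018)))
E
```

```text
11.3333 [ 0.56539448 -0.12116449  0.21624318] [-1.79931061e+02  1.64694927e-02 -1.77713630e+02]
web S 130 [556.9 199.5 149.   24.3   3.5]
tape [551.2 193.4 174.1  82.4   2.7]
web T 148 [551.4 198.5 137.5  22.7   2.7]
tape [553.4 192.2 173.8  81.9   2.6]
board [ 478.1 -156.2  261.1   58.2  -10.4]
```

View pics/placed.png

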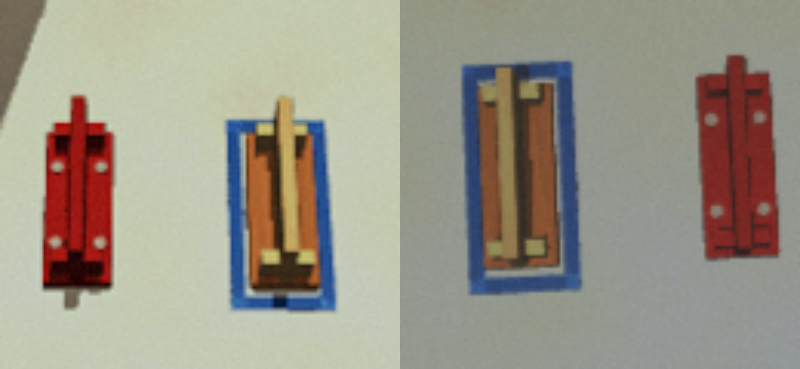

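The trestle stands inside the outline with white margin all round: in the right pane its foot is at (480–558, 85–270) and the tape at (463–578, 62–292). Next is the board.

Call:
{"method": "play_rows", "body": {
  "steps": [
    [[0.0278,-0.0105,0,0],[0.0278,-0.0105,0,0],[0.0278,-0.0105,0,0],[0,0,0,0.117],[0,0,0,0.117]]
  ]
}}

```text
time: 11.75
ee_pos: [0.4827, -0.1517, 0.2172]
tcp_rot: [-180.0, 0.1, 168.8]
wrist_force: [-0.3, -0.6, -0.8]
opening: 0.0854
grasp_force: 0.0
```

Call:
{"method": "play_rows", "body": {
  "steps": [
    [[0,0,0.03,0],[0,0,0.03,0],[0,0,0.03,0],[0,0,0.03,0],[0,0,0,0]]
  ]
}}

```text
time: 12.17
ee_pos: [0.4812, -0.1502, 0.0909]
tcp_rot: [179.9, -0.4, 169.2]
wrist_force: [-0.1, -0.8, -1.9]
opening: 0.0855
grasp_force: 0.0
```

Call:
{"method": "play_rows", "body": {
  "steps": [
    [[0,0,0,0],[0,0,0,0],[0,0,0,0],[0,0,0,0],[0,0,0,0]]
  ]
}}

```text
time: 12.58
ee_pos: [0.4846, -0.1516, 0.0973]
tcp_rot: [-180.0, 0.1, 169.2]
wrist_force: [-0.1, 0.5, -0.2]
opening: 0.0853
grasp_force: 0.0
```

Call:
{"method": "play_rows", "body": {
  "steps": [
    [[0.001,-0.0025,0.03,0],[0,-0.0025,0.03,0],[0,0,0.015,0],[0,0,0.01,0],[0,0,0.006,0]]
  ]
}}

```text
time: 13.0
ee_pos: [0.4817, -0.1561, 0.0041]
tcp_rot: [180.0, -0.0, 169.2]
wrist_force: [-0.0, 0.2, 0.7]
opening: 0.0852
grasp_force: 0.0
```

Call:
{"method": "play_rows", "body": {
  "steps": [
    [[0,0,0.004,0],[0,0,0.001,0],[0,0,0,0],[0,0,0,0],[0,0,0,0]]
  ]
}}

```text
time: 13.42
ee_pos: [0.4825, -0.1563, 0.0006]
tcp_rot: [-180.0, 0.1, 169.2]
wrist_force: [1.0, -0.1, 0.2]
opening: 0.0853
grasp_force: 0.0
```

Call:
{"method": "play_rows", "body": {
  "steps": [
    [[0,0,0,0],[0,0,0,0],[0,0,0,0],[0,0,0,0],[0,0,0,0]]
  ],
  "gripper": 0.04,
  "squeeze": 60
}}

```text
time: 13.83
ee_pos: [0.4822, -0.1562, 0.0004]
tcp_rot: [-180.0, 0.1, 169.2]
wrist_force: [-0.5, 0.6, 5.7]
opening: 0.0525
grasp_force: 64.3
```

Call:
{"method": "play_rows", "body": {
  "steps": [
    [[0,0,0,0],[0,0,0,0],[0,0,0,0],[0,0,0,0],[0,0,0,0]]
  ]
}}

```text
time: 14.25
ee_pos: [0.4822, -0.1562, 0.0004]
tcp_rot: [-180.0, 0.0, 169.2]
wrist_force: [-0.3, 0.4, 5.5]
opening: 0.0525
grasp_force: 64.3
```

Call:
{"method": "play_rows", "body": {
  "steps": [
    [[0,0,-0.005,0],[0,0,-0.015,0],[0,0,-0.025,0],[0,0,-0.03,0],[0,0,-0.03,0]]
  ]
}}

```text
time: 14.67
ee_pos: [0.4811, -0.1559, 0.1053]
tcp_rot: [180.0, -0.1, 169.2]
wrist_force: [0.4, 0.3, -1.8]
opening: 0.0519
grasp_force: 63.5
```

Call:
{"method": "play_rows", "body": {
  "steps": [
    [[0,0,-0.03,0.03],[0,0,-0.02,0.06],[0,0,-0.005,0.09],[0,0,0,0.1],[0,0,0,0.1]]
  ]
}}

```text
time: 15.08
ee_pos: [0.482, -0.1562, 0.1603]
tcp_rot: [180.0, 0.0, 147.1]
wrist_force: [-0.2, -0.4, -3.8]
opening: 0.0526
grasp_force: 63.5
```

Call:
{"method": "play_rows", "body": {
  "steps": [
    [[0,0,0,0.1],[0,0,0,0.1],[0,0,0,0.1],[0,0,0,0.1],[0,0,0,0.1]]
  ]
}}

```text
time: 15.5
ee_pos: [0.4816, -0.156, 0.1595]
tcp_rot: [-180.0, -0.0, 118.5]
wrist_force: [-0.2, 0.4, -1.9]
opening: 0.0526
grasp_force: 63.5
```

Call:
{"method": "play_rows", "body": {
  "steps": [
    [[0,0,0,0.1],[0,0,0,0.1],[0,0,0,0.1],[0,0,0,0.09],[0,0,0,0.067]]
  ]
}}

```text
time: 15.92
ee_pos: [0.4816, -0.156, 0.1595]
tcp_rot: [-179.9, -0.0, 92.3]
wrist_force: [0.0, 0.5, -2.3]
opening: 0.0529
grasp_force: 63.5
```

Call:
{"method": "play_rows", "body": {
  "steps": [
    [[0,0,0,0],[0,0,0,0],[0,0,0,0],[0,0,0,0],[0,0,0,0]]
  ]
}}

```text
time: 16.33
ee_pos: [0.4819, -0.1561, 0.1597]
tcp_rot: [-180.0, -0.0, 92.6]
wrist_force: [-0.8, 0.0, -2.1]
opening: 0.0526
grasp_force: 63.5
```

Call:
{"method": "play_rows", "body": {
  "steps": [
    [[0.01,0.004,0,0],[0.02,0.006,0,0],[0.03,0.01,0,0],[0.03,0.01,0,0],[0.03,0.01,0,0]]
  ]
}}

```text
time: 16.75
ee_pos: [0.5167, -0.0328, 0.1599]
tcp_rot: [180.0, -0.0, 92.6]
wrist_force: [0.3, 0.7, -2.0]
opening: 0.0526
grasp_force: 63.5
```

Call:
{"method": "play_rows", "body": {
  "steps": [
    [[0.03,0.01,0,0],[0.03,0.01,0,0],[0.03,0.01,0,0],[0.03,0.01,0,0],[0.0234,0.006,0,0]]
  ]
}}

```text
time: 17.17
ee_pos: [0.5563, 0.1138, 0.1596]
tcp_rot: [180.0, -0.0, 92.7]
wrist_force: [0.6, -0.2, -2.5]
opening: 0.0524
grasp_force: 63.5
```

Call:
{"method": "play_rows", "body": {
  "steps": [
    [[0,0,0,0],[0,0,0,0],[0,0,0,0],[0,0,0,0],[0,0,0,0]]
  ]
}}

```text
time: 17.58
ee_pos: [0.5559, 0.1101, 0.16]
tcp_rot: [180.0, 0.0, 92.5]
wrist_force: [-1.3, -0.6, -2.5]
opening: 0.0522
grasp_force: 63.5
```

```bash
python3 - <<'E'
from m import *
cv2.imwrite('pics/over.png',np.hstack([cv2.resize(S['img'][160:320,250:420],(400,376)),cv2.resize(T['img'][120:280,180:350],(400,376))]))
print(bot.get_obs()['ee_pos'])
E
```

```text
[0.55596899 0.1101363  0.1599826 ]
```

View pics/over.png

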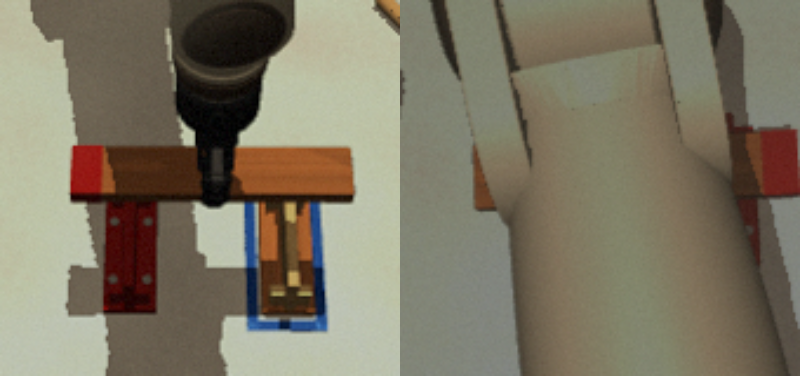

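The board hangs level and square over both trestles in the scene pane, with its ends at (70,170) and (353,170). I'll lower it gently.

Call:
{"method": "play_rows", "body": {
  "steps": [
    [[0,0,0.01,0],[0,0,0.02,0],[0,0,0.02,0],[0,0,0.015,0],[0,0,0.01,0]]
  ]
}}

```text
time: 18.1
ee_pos: [0.5551, 0.1104, 0.0823]
tcp_rot: [-179.9, 0.0, 92.6]
wrist_force: [-0.4, -1.1, -1.8]
opening: 0.0523
grasp_force: 63.5
```

Call:
{"method": "play_rows", "body": {
  "steps": [
    [[0,0,0.005,0],[0,0,0.003,0],[0,0,0.002,0],[0,0,0.001,0],[0,0,0.001,0]]
  ]
}}

```text
time: 18.52
ee_pos: [0.5565, 0.1109, 0.0735]
tcp_rot: [179.9, -0.0, 92.6]
wrist_force: [0.5, -0.4, -1.8]
opening: 0.0526
grasp_force: 63.5
```

Call:
{"method": "play_rows", "body": {
  "steps": [
    [[0,0,0.0005,0],[0,0,0.0005,0],[0,0,0.0005,0],[0,0,0,0],[0,0,0,0]]
  ]
}}

```text
time: 18.93
ee_pos: [0.556, 0.1109, 0.0714]
tcp_rot: [180.0, -0.0, 92.6]
wrist_force: [-0.4, 1.2, -3.4]
opening: 0.0524
grasp_force: 63.5
```

Call:
{"method": "play_rows", "body": {
  "steps": [
    [[0,0,0.0004,0],[0,0,0.0004,0],[0,0,0,0],[0,0,0,0],[0,0,0,0]]
  ]
}}

```text
time: 19.35
ee_pos: [0.556, 0.1108, 0.0705]
tcp_rot: [-180.0, 0.0, 92.6]
wrist_force: [0.0, 0.2, -2.2]
opening: 0.0528
grasp_force: 63.6
```

Call:
{"method": "play_rows", "body": {
  "steps": [
    [[0,0,0.0003,0],[0,0,0.0003,0],[0,0,0,0],[0,0,0,0],[0,0,0,0]]
  ]
}}

```text
time: 19.77
ee_pos: [0.556, 0.1109, 0.0704]
tcp_rot: [180.0, -0.0, 92.6]
wrist_force: [-3.7, -1.4, 4.8]
opening: 0.0528
grasp_force: 64.3
```

Call:
{"method": "play_rows", "body": {
  "steps": [
    [[0,0,0,0],[0,0,0,0],[0,0,0,0],[0,0,0,0],[0,0,0,0]]
  ],
  "gripper": 0.0854
}}

```text
time: 20.18
ee_pos: [0.556, 0.1109, 0.0697]
tcp_rot: [-180.0, 0.0, 92.6]
wrist_force: [-0.0, 0.5, -0.5]
opening: 0.0852
grasp_force: 0.0
```

Call:
{"method": "play_rows", "body": {
  "steps": [
    [[0,0,0,0],[0,0,-0.01,0],[0,0,-0.02,0],[0,0,-0.03,0],[0,0,-0.04,0]]
  ]
}}

```text
time: 20.6
ee_pos: [0.5547, 0.1106, 0.1694]
tcp_rot: [-179.8, 0.0, 92.6]
wrist_force: [0.8, -0.7, -0.4]
opening: 0.0855
grasp_force: 0.0
```

Call:
{"method": "play_rows", "body": {
  "steps": [
    [[0,0,-0.03,0],[-0.03,0,0,0],[-0.04,0,0,0],[-0.04,0,0,0],[-0.04,0,0,0]]
  ]
}}

```text
time: 21.02
ee_pos: [0.5626, -0.0403, 0.2011]
tcp_rot: [179.9, 0.0, 92.6]
wrist_force: [0.6, 0.4, 0.6]
opening: 0.0854
grasp_force: 0.0
```

Call:
{"method": "play_rows", "body": {
  "steps": [
    [[-0.04,0,0,0],[-0.04,0,0,0],[-0.04,0,0,0],[0,0,0,0],[0,0,0,0]]
  ]
}}

```text
time: 21.43
ee_pos: [0.5679, -0.161, 0.2003]
tcp_rot: [180.0, 0.0, 92.4]
wrist_force: [0.1, 0.1, 0.3]
opening: 0.0853
grasp_force: 0.0
```

```bash
python3 - <<'E'
from m import *
cv2.imwrite('pics/end.png',np.hstack([cv2.resize(S['img'][160:320,250:420],(400,376)),cv2.resize(T['img'][120:280,180:350],(400,376))]))
for n,c,b in(('S',S,(240,215,420,275)),('T',T,(190,120,350,230))):
    k=blob(c,(0,90,30),(16,255,255),b); print(n,rect(plane(c,k,.088)))
print(bot.get_obs()['ee_pos'],bot.get_obs()['time'])
E
```

```text
S [557.1 110.6 269.8 118.  -87. ]
T [558.2 108.8 269.2 133.2  89.8]
[ 0.56808893 -0.15863396  0.20035561] 21.5333
```

View pics/end.png

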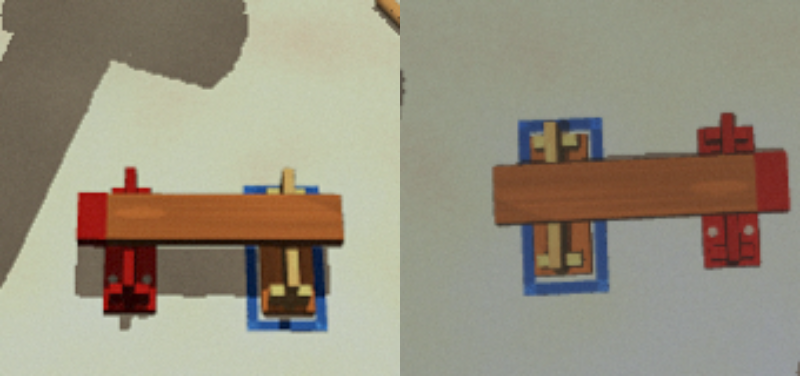

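The board lies level, square and centred on both webs: in the right pane it spans (494–790, 150–225), and the overhangs match. The loose trestle is inside the mark and the arm is clear.

```bash
python3 -c "
from workcell import bot
print(bot.job_done())"
```

```text
the job is handed in; nothing more can be done
None
```

I stood the loose trestle inside the tape mark and laid the board level, square and centred across both trestles; I handed the job in at about 21.5 s, but no verdict was reported.

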